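# Put the clamps away in the covered crate

## Task

Before moving any clamp, find two empty cells of the covered crate by pressing on the covers: a stocked cell's cover stops at once, an empty cell's cover sinks right down. Then lay the two clamps that are ratcheted shut in the two opened cells, one in each, flat and in the middle, and lay the clamp that stands open flat in the middle of the open tray. Leave everything else on the bench alone.

Things in the scene. Friction and masses are not known exactly. Their poses are not given: they have to be found in the camera images.
- crate: fixed grey crate, 188 (x) x 166 (y) x 32 mm high, origin at the centre of its underside, z up. Six cells, two along x and three along y, 88 (x) x 50 (y) mm inside, walls 4 mm, each closed by a flat cover plate 2 mm below the rim (top at 30 mm). Three cells, different each time, hold stock under the cover; three are empty; they look the same from outside
- cover0 (a joint): how far the cover of cell 0 is pushed down, m; its centre is at x -46, y -54 mm in the crate's frame. It slides down against about 3 N of friction and stays where left: 0.012 to a stop if the cell is empty (cover top then 18 mm above the table, a nest 14 mm deep), only 0.002 if stocked, then firm. Press with 5 to 10 N
- cover1 (a joint): how far the cover of cell 1 is pushed down, m; its centre is at x -46, y +0 mm in the crate's frame. It slides down against about 3 N of friction and stays where left: 0.012 to a stop if the cell is empty (cover top then 18 mm above the table, a nest 14 mm deep), only 0.002 if stocked, then firm. Press with 5 to 10 N
- cover2 (a joint): how far the cover of cell 2 is pushed down, m; its centre is at x -46, y +54 mm in the crate's frame. It slides down against about 3 N of friction and stays where left: 0.012 to a stop if the cell is empty (cover top then 18 mm above the table, a nest 14 mm deep), only 0.002 if stocked, then firm. Press with 5 to 10 N
- cover3 (a joint): how far the cover of cell 3 is pushed down, m; its centre is at x +46, y -54 mm in the crate's frame. It slides down against about 3 N of friction and stays where left: 0.012 to a stop if the cell is empty (cover top then 18 mm above the table, a nest 14 mm deep), only 0.002 if stocked, then firm. Press with 5 to 10 N
- cover4 (a joint): how far the cover of cell 4 is pushed down, m; its centre is at x +46, y +0 mm in the crate's frame. It slides down against about 3 N of friction and stays where left: 0.012 to a stop if the cell is empty (cover top then 18 mm above the table, a nest 14 mm deep), only 0.002 if stocked, then firm. Press with 5 to 10 N
- cover5 (a joint): how far the cover of cell 5 is pushed down, m; its centre is at x +46, y +54 mm in the crate's frame. It slides down against about 3 N of friction and stays where left: 0.012 to a stop if the cell is empty (cover top then 18 mm above the table, a nest 14 mm deep), only 0.002 if stocked, then firm. Press with 5 to 10 N
- clamp_a: metal clamp like a stubby hemostat lying flat: two crossed arms 10 mm thick hinged in the middle, 81 mm long, 39 mm wide if shut; finger loops at its -x end, jaws at +x. Over the hinge an upright grey grip tab, 24 mm along x, 14 mm thick along y, 10 to 38 mm above the underside: grip it across the 14 mm, above the crate's rim. Origin: on the underside, below the tab's centre. 50-90 g
- jaw_a (a joint): opening angle of clamp_a's jaws, rad: under 0.05 is ratcheted shut, 0.45 to 0.65 is open (arms in a wide X, too wide for a cell); the hinge is stiff and stays as it is
- clamp_b: metal clamp like a stubby hemostat lying flat: two crossed arms 10 mm thick hinged in the middle, 81 mm long, 39 mm wide if shut; finger loops at its -x end, jaws at +x. Over the hinge an upright grey grip tab, 24 mm along x, 14 mm thick along y, 10 to 38 mm above the underside: grip it across the 14 mm, above the crate's rim. Origin: on the underside, below the tab's centre. 50-90 g
- jaw_b (a joint): opening angle of clamp_b's jaws, rad: under 0.05 is ratcheted shut, 0.45 to 0.65 is open (arms in a wide X, too wide for a cell); the hinge is stiff and stays as it is
- clamp_c: metal clamp like a stubby hemostat lying flat: two crossed arms 10 mm thick hinged in the middle, 81 mm long, 39 mm wide if shut; finger loops at its -x end, jaws at +x. Over the hinge an upright grey grip tab, 24 mm along x, 14 mm thick along y, 10 to 38 mm above the underside: grip it across the 14 mm, above the crate's rim. Origin: on the underside, below the tab's centre. 50-90 g
- jaw_c (a joint): opening angle of clamp_c's jaws, rad: under 0.05 is ratcheted shut, 0.45 to 0.65 is open (arms in a wide X, too wide for a cell); the hinge is stiff and stays as it is
- tray: fixed open aluminium tray, 140 (x) x 115 (y) mm outside, walls 15 mm high and 4 mm thick, floor 4 mm thick; origin at the centre of its underside
- driver: small screwdriver, 130 mm long, lying on the mat between clamps and tray; a bystander, leave it alone
- pack: flat black battery pack, 55 x 34 x 6 mm, on the mat near the screwdriver; a bystander, leave it alone
- brush: wooden-handled brush, 170 mm long, at the near right; a bystander, leave it alone
- flux: small amber jar, 44 mm across, 50 mm tall, at the far side; a bystander, leave it alone
- glass: dark rectangular display panel, 150 x 72 x 7 mm, at the far left; a bystander, leave it alone
There are look-alikes about, which are no part of the job. Leave any green look-alike of the clamp_a alone. Leave any green look-alike of the clamp_b alone.

How it is judged:
On the way:
1. two covers of empty cells are pressed fully down while no clamp has been moved ((value of joint each of cover0, cover1 above 0.009 m or value of joint each of cover0, cover2 above 0.009 m or value of joint each of cover0, cover3 above 0.009 m or value of joint each of cover0, cover4 above 0.009 m or value of joint each of cover0, cover5 above 0.009 m or value of joint each of cover1, cover2 above 0.009 m or value of joint each of cover1, cover3 above 0.009 m or value of joint each of cover1, cover4 above 0.009 m or value of joint each of cover1, cover5 above 0.009 m or value of joint each of cover2, cover3 above 0.009 m or value of joint each of cover2, cover4 above 0.009 m or value of joint each of cover2, cover5 above 0.009 m or value of joint each of cover3, cover4 above 0.009 m or value of joint each of cover3, cover5 above 0.009 m or value of joint each of cover4, cover5 above 0.009 m) and distance of each of clamp_a, clamp_b, clamp_c from where it was at the start of the episode below 0.02 m), for 0.1 s.
At the end, for the whole second after the job is handed in: Each shut clamp: origin within 12 mm (x, y) of a cell's centre, under 23.5 mm above the crate's underside. Open clamp: origin within 55 mm (x), 45 mm (y) of the tray's centre and under 9 mm above its underside. All tilted under 0.12 rad and at rest (((x of clamp_a in the frame of crate between -0.058 and -0.034 m and y of clamp_a in the frame of crate between -0.066 and -0.042 m) or (x of clamp_a in the frame of crate between -0.058 and -0.034 m and y of clamp_a in the frame of crate between -0.012 and 0.012 m) or (x of clamp_a in the frame of crate between -0.058 and -0.034 m and y of clamp_a in the frame of crate between 0.042 and 0.066 m) or (x of clamp_a in the frame of crate between 0.034 and 0.058 m and y of clamp_a in the frame of crate between -0.066 and -0.042 m) or (x of clamp_a in the frame of crate between 0.034 and 0.058 m and y of clamp_a in the frame of crate between -0.012 and 0.012 m) or (x of clamp_a in the frame of crate between 0.034 and 0.058 m and y of clamp_a in the frame of crate between 0.042 and 0.066 m)) and z of each of clamp_a, clamp_b in the frame of crate below 0.0235 m and angle between each of clamp_a, clamp_b, clamp_c's own z axis and vertical below 0.12 rad and linear speed of each of clamp_a, clamp_b, clamp_c below 0.02 m/s and ((x of clamp_b in the frame of crate between -0.058 and -0.034 m and y of clamp_b in the frame of crate between -0.066 and -0.042 m) or (x of clamp_b in the frame of crate between -0.058 and -0.034 m and y of clamp_b in the frame of crate between -0.012 and 0.012 m) or (x of clamp_b in the frame of crate between -0.058 and -0.034 m and y of clamp_b in the frame of crate between 0.042 and 0.066 m) or (x of clamp_b in the frame of crate between 0.034 and 0.058 m and y of clamp_b in the frame of crate between -0.066 and -0.042 m) or (x of clamp_b in the frame of crate between 0.034 and 0.058 m and y of clamp_b in the frame of crate between -0.012 and 0.012 m) or (x of clamp_b in the frame of crate between 0.034 and 0.058 m and y of clamp_b in the frame of crate between 0.042 and 0.066 m)) and x of clamp_c in the frame of tray between -0.055 and 0.055 m and y of clamp_c in the frame of tray between -0.045 and 0.045 m and z of clamp_c in the frame of tray below 0.009 m); the robot touches nothing.
It fails at once if a bystander is pushed more than 40 mm (distance of any of driver, pack, brush, flux, glass from where it was at the start of the episode above 0.04 m).
It also fails if it takes over 72 s, if anything falls off the work surface, if the arm or the gripper's body presses on something with over 40 N, if the wrist force passes 120 N, or if a joint passes its speed limit or range.

## Robot

A 6-joint arm with a two-finger parallel gripper is mounted at the origin on the work surface. World frame = base frame: x ahead of the robot, y to its left, z up, the work surface at z = 0. Lengths are in m, angles in rad, forces in N, time in s.
With the tool pointing down it reaches from about 0.225 to 0.725 m from the base axis. Payload 3.1 kg.
Tool frame: the origin (TCP) lies between the finger pads; the fingertips stand 8 mm ahead of it and the grasp point (between the pads) lies 11 mm behind it; x points along the fingers, y is the direction in which the jaws open and shut, and the axes are right-handed (so a half turn about x gives the same grasp; the last joint's range is limited). The gripper opens to 85 mm and grips with 20 to 120 N. Pads are 22 mm wide; open, the fingers measure 114 mm over their backs; the gripper's body (76 mm by 85 mm) begins 54 mm behind the grasp point. The pads swing forward as they close: fully open they stand 13 mm farther back than shut.
Start: joints at [-0.128, 0.048, 0.099, 1.622, 0, 1.443], TCP at [0.525, -0, 0.239] pointing down, gripper open.
Joint ranges: [-2.91, 2.91], [-0.99, 1.94], [-1.21, 1.42], [-2.12, 2.29], [-1.49, 1.47], [-3.14, 3.14]. Speed limits (rad/s): [2.79, 2.79, 3.14, 3.14, 3.14, 3.14].

## Interface

Orientations are given as [roll, pitch, yaw] about the fixed x, y, z axes, in that order (R = Rz(yaw) Ry(pitch) Rx(roll)).
In Python, from rig import status, grab_frame, calibration, workorder, nets gives the robot as it stands.
- The arm moves only by the tool jog_arm, never from a script. Its argument "rows" is a list that holds one entry, the list of rows, each a list of 7 numbers: the shift along the tool's x, y, z in mm, then the turn, a rotation vector about the tool's x, y, z in rad, then the finger opening in mm, from 0 to 85.4. In form: [[[dx, dy, dz, ax, ay, az, jaw], ...]]. A call has 1 to 10 rows; each row shifts and turns the commanded pose from where the row before left it, along the tool's axes as they then stand; what a row does not reach is not made up. A row lasts 1/12 s, in which the tool goes at most 41.7 mm and 7.16 degrees, less where a joint would pass 70% of its speed; a pose out of reach is approached as far as the arm can. A call is refused whole if a number of a shift passes 41.7 or a number of a turn 0.125, either way. A call with a gripper value outside its range is refused whole. The fingers move at their own pace and stop on an object; "newtons" is the grip in N (left out, the last holds). Time passes only in rows, so rows that do not move let the fingers close. It gives the time, the measured TCP pose, the force and the opening at its end, in the units of the state.
- status.read_state(): the state, without advancing time (a new reading comes with each control period).
- grab_frame(name): name is "scene" or "side" or "wrist"; returns the picture (420x560x3 uint8, red, green, blue); there is no depth.
- calibration(name): a dict with "K" (3x3 intrinsics, pixels), "k1" (the pictures are not rectified: a ray, as slopes to the right and down, at radius r is drawn at 1 + k1 r^2 times it, then the intrinsics apply), "R" (3x3) and "t" (3): a world point X has camera coordinates R X + t. Camera axes: x right, y down, z forward; pixel columns grow to the right and rows downward; lengths in m; the calibration is good to about 2 mm. A picture is of the moment at which its call begins: read the wrist's pose just before it. calibration takes no time and is no camera call; for the wrist camera it gives the pose at the moment of the call.
- workorder.job_done(): hands the job in, once; it reports no verdict.
Trained networks look in the newest picture that a camera, given by its name, has taken for a name from the list of things; names that differ only in an ending like _2 or _b are one class to them, and where a whole thing is asked for, a point or a joint stands for the part that bears it (a point fixed in the world has none). Each returns a list of dicts, best first, with "p" (0 to 1); they miss things now and then, are a little off and sometimes report something else, mostly with a low value. They report only what shows in the picture. A call takes as long as a camera call. They do not tell look-alikes from the thing itself.
- nets.trace(camera, thing): "mask" (420x560 bool, what is visible of it) and "box" ([centre column, centre row, width, height] in pixels, round what is visible of it).
The state is a dict: "clock": time; "joints": joint angles; "qd": joint speeds; "effort": joint torques, N m; "ee_pos": TCP position; "tool_rot": TCP orientation; "wrist_force": force on the tool from outside, world axes, zero at the start; "ft_torque": the same for the moment, N m; "opening": finger opening in m.
Only numpy, scipy, OpenCV 4.12 (cv2) and the standard library are available. Lean on these libraries where they do the work, as an engineer would, in place of code of your own. Each camera call takes 0.05 s, during which the arm holds its last target.

## Working session

There is one attempt and no reset: what is moved stays moved. The work goes in short steps, Python scripts to look and compute and a tool call to move; the robot and the scene stay as the last step left them, time stands still between calls to the robot, and variables do not carry over. Pictures are saved under pics/ and viewed, and the job is handed in when it is done.

Besides the shell and the picture viewer there is one more tool, called as name(argument=value, ...) on one line, values as JSON. jog_arm: Moves the arm, as the interface text tells. Its arguments: {"type":"object","properties":{"rows":{"type":"array","items":{"type":"array","items":{"type":"array","items":{"type":"number"}}}},"newtons":{"type":"number"}},"required":["rows"]}

```bash
ls; mkdir -p pics
python3 - <<'E'
from rig import status, grab_frame, calibration
import cv2
print(status.read_state())
for n in ("scene","side","wrist"):
    c=calibration(n); f=grab_frame(n); cv2.imwrite(f"pics/{n}0.png",f[:,:,::-1]); print(n,c)
E
```

```text
pics
{'clock': 0.0, 'joints': array([-1.27771487e-01,  4.87350805e-02,  9.75935366e-02,  1.62202304e+00,
        4.81012573e-06,  1.44301675e+00]), 'qd': array([-8.64810791e-04,  5.02433508e-04, -6.69695473e-04,  6.44283139e-04,
       -6.20808266e-06, -8.46411635e-04]), 'effort': array([ 2.96208136e-04, -3.38780022e+01,  3.20016932e+01,  2.03766406e-02,
       -2.11149008e-04,  6.20949692e-06]), 'ee_pos': array([5.24397872e-01, 8.12060236e-05, 2.38123159e-01]), 'tool_rot': array([-1.70060698,  1.56842807,  3.01179008]), 'wrist_force': array([ 0.31525187, -0.10519392, -0.67375984]), 'ft_torque': array([0.01257253, 0.02159997, 0.00516091]), 'opening': 0.08550784062146986}
scene {'K': array([[424.21545242,   0.        , 282.95338207],
       [  0.        , 424.21545242, 216.59118417],
       [  0.        ,   0.        ,   1.        ]]), 'k1': -0.038501248078147005, 'R': array([[-0.82375196,  0.56692427,  0.00543764],
       [ 0.37400504,  0.55059471, -0.74630135],
       [-0.42609029, -0.61273349, -0.66558601]]), 't': array([ 0.47828209, -0.16054757,  1.54301613])}
side {'K': array([[406.75026359,   0.        , 277.06568911],
       [  0.        , 406.75026359, 211.47178012],
       [  0.        ,   0.        ,   1.        ]]), 'k1': 0.005921865260580408, 'R': array([[-0.80561646, -0.59242366,  0.00404186],
       [-0.40847293,  0.55050085, -0.72807876],
       [ 0.42910603, -0.58820322, -0.68548157]]), 't': array([0.46309564, 0.30709982, 0.87732287])}
wrist {'K': array([[292.91067269,   0.        , 276.62768911],
       [  0.        , 292.91067269, 206.40492382],
       [  0.        ,   0.        ,   1.        ]]), 'k1': -0.0225351795748843, 'R': array([[ 9.99996150e-01, -2.24590890e-04, -2.76581237e-03],
       [ 5.60651755e-04, -9.59811156e-01,  2.80646093e-01],
       [-2.71768813e-03, -2.80646563e-01, -9.59807335e-01]]), 't': array([-0.52338815, -0.03700355,  0.37959922])}
```

View pics/scene0.png

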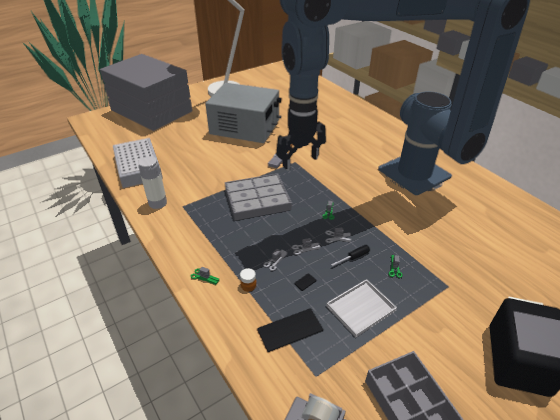

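View pics/side0.png

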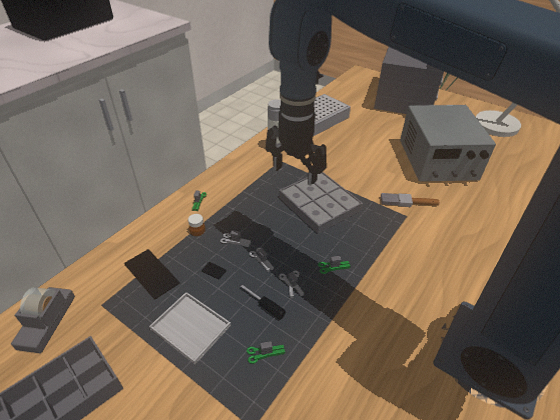

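View pics/wrist0.png

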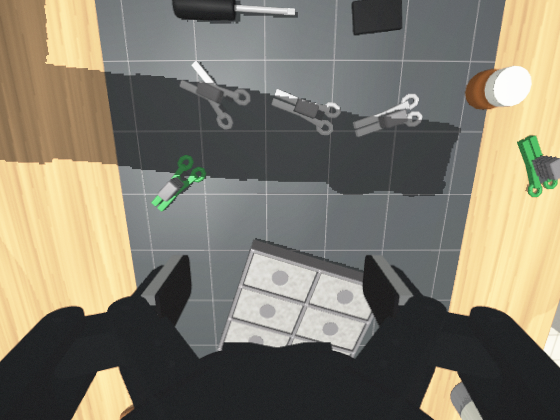

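```bash
cat > h.py <<'E'
import numpy as np, cv2
from rig import status, grab_frame, calibration, nets
from scipy.spatial.transform import Rotation as Ro
def proj(c,X):
    X=np.atleast_2d(X)@c["R"].T+c["t"]; s=X[:,:2]/X[:,2:]; r2=(s**2).sum(1,keepdims=True)
    s=s*(1+c["k1"]*r2); return s*c["K"][0,0]+c["K"][:2,2]
def unproj(c,px,z):
    d=(np.atleast_2d(px).astype(float)-c["K"][:2,2])/c["K"][0,0]; s=d.copy()
    for _ in range(10): s=d/(1+c["k1"]*(s**2).sum(1,keepdims=True))
    ray=np.c_[s,np.ones(len(s))]@c["R"]; o=-c["R"].T@c["t"]
    return o+ray*((z-o[2])/ray[:,2])[:,None]
def tcp():
    s=status.read_state(); return s["ee_pos"],Ro.from_euler("xyz",s["tool_rot"]).as_matrix(),s
E
python3 - <<'E'
import cv2
i=cv2.imread("pics/wrist0.png"); cv2.imwrite("pics/w0a.png",cv2.resize(i[50:230,130:450],None,fx=2.5,fy=2.5,interpolation=2))
cv2.imwrite("pics/w0b.png",cv2.resize(i[220:370,180:420],None,fx=3,fy=3,interpolation=2))
i=cv2.imread("pics/side0.png"); cv2.imwrite("pics/s0a.png",cv2.resize(i[160:330,200:400],None,fx=3.5,fy=3.5,interpolation=2))
E
python3 - <<'E'
from h import *
np.set_printoptions(precision=1,suppress=True)
for n in("wrist","side","scene"):
    f=grab_frame(n); c=calibration(n)
    for th in ("clamp_a","crate","tray"):
        for d in nets.trace(n,th):
            ys,xs=np.nonzero(d["mask"]); 
            z={"clamp_a":.01,"crate":.03,"tray":.01}[th]
            print(n,th,round(d["p"],2),np.array(d["box"]),len(xs),(unproj(c,[[xs.mean(),ys.mean()]],z)*1000)[0] if len(xs) else None)
print(Ro.from_euler("xyz",status.read_state()["tool_rot"]).as_matrix())
E
```

```text
wrist clamp_a 0.98 [307.2 112.2  68.8  47.7] 1265 [557.8  84.5  10. ]
wrist clamp_a 0.92 [214.3  94.8  69.2  68.8] 1318 [450.8 100.9  10. ]
wrist clamp_a 0.78 [539.2 166.5  41.5  58. ] 1573 [854.4  18.3  10. ]
wrist clamp_a 0.74 [388.1 115.2  72.5  44.7] 1369 [659.9  76.1  10. ]
wrist clamp_a 0.72 [179.8 183.3  50.4  54.6] 1063 [399.   -3.6  10. ]
wrist clamp_a 0.34 [304.2 115.4  59.1  42.8] 494 [562.8  77.5  10. ]
wrist crate 0.69 [296.9 297.1 157.2 116.4] 11898 [ 550.7 -163.8   30. ]
side clamp_a 0.86 [334.1 263.4  34.   15.1] 339 [397.   -2.3  10. ]
side clamp_a 0.78 [261.6 260.2  26.7  25.2] 267 [556.3  89.5  10. ]
side clamp_a 0.67 [198.4 200.4  13.8  22.1] 135 [853.9  22.3  10. ]
side clamp_a 0.58 [236.2 237.9  27.3  17.1] 262 [659.8  78.2  10. ]
side clamp_a 0.57 [291.3 284.4  28.4  27.9] 334 [449.2 106.7  10. ]
side clamp_a 0.57 [264.4 353.4  33.   21.1] 437 [394.5 290.1  10. ]
side crate 0.79 [321.5 203.4  82.4  63.3] 2847 [ 541.3 -167.5   30. ]
side tray 0.81 [190.3 327.4  80.6  72.9] 3120 [564.4 342.8  10. ]
scene clamp_a 0.77 [337.6 236.2  29.7  14.5] 231 [450.8 101.2  10. ]
scene clamp_a 0.59 [306.5 245.6  30.4  14.7] 267 [556.5  84.5  10. ]
scene clamp_a 0.58 [275.6 258.4  22.1  13.5] 165 [660.8  75.6  10. ]
scene clamp_a 0.53 [328.9 208.2  15.9  17.6] 134 [402.8  -1.2  10. ]
scene clamp_a 0.51 [205.8 273.6  26.9  20.1] 238 [853.4  19.   10. ]
scene clamp_a 0.45 [395.4 266.2   9.4  18.9] 141 [390.5 282.8  10. ]
scene crate 0.57 [259.2 196.3  67.7  45.2] 2157 [ 564.6 -173.    30. ]
scene tray 0.66 [359.4 306.1  65.4  56.5] 2261 [571.8 339.8  10. ]
scene tray 0.5 [274.1 161.3  19.1  17.8] 132 [ 392.6 -331.5   10. ]
[[ 0.  1.  0.]
 [-0.  0. -1.]
 [-1.  0.  0.]]
```

View pics/w0a.png

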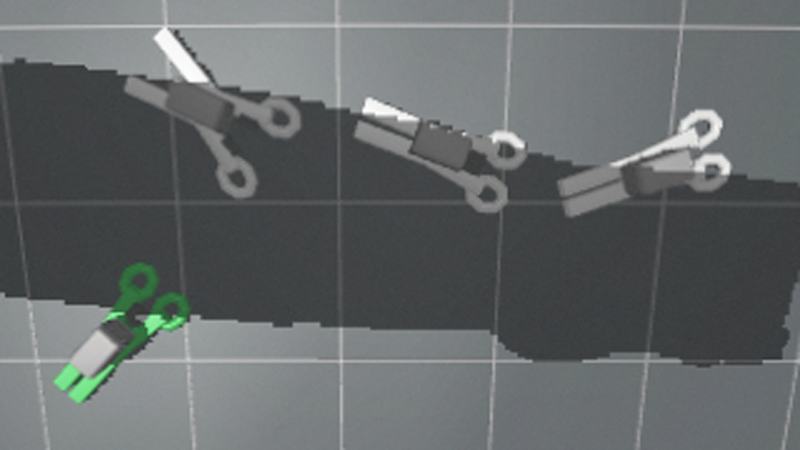

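View pics/w0b.png

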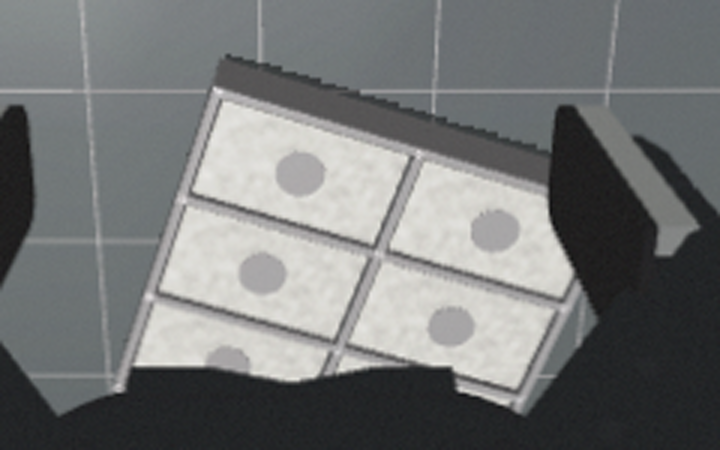

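View pics/s0a.png

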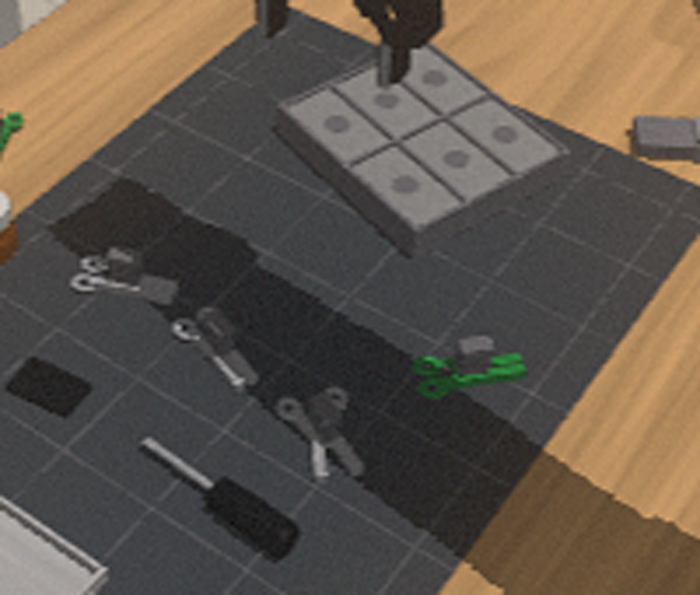

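Run:
```python
from h import *
from scipy.optimize import least_squares
np.set_printoptions(precision=4,suppress=True)
W=calibration("wrist");S=calibration("side")
cells=np.array([[-46,-54],[-46,0],[-46,54],[46,-54],[46,0],[46,54]])/1000
# crate x ~ world x, yaw -16deg ; y+ = cells 2 (left), 5(right)
w={2:(280,278),5:(345,296.7),1:(267.3,311),4:(330,328.7)}
s={5:(296.6,195.4),4:(310.9,188.6),3:(324,182),2:(315.7,212.6),1:(330.6,205.1),0:(344.6,198.3)}
def X(p):
    c,sn=np.cos(p[2]),np.sin(p[2]); return np.c_[cells@np.array([[c,sn],[-sn,c]])+p[:2],np.full(6,.03)]
def fit(*obs):
    f=lambda p:np.concatenate([(proj(c,X(p))[list(o)]-np.array(list(o.values()))).ravel() for c,o in obs])
    r=least_squares(f,[.55,-.165,-.28]); return r.x,np.abs(r.fun).max()
print(fit((W,w)),fit((S,s)),fit((W,w),(S,s)))
p=fit((W,w),(S,s))[0]; print(X(p))
```

```text
(array([ 0.5557, -0.1941, -0.32  ]), np.float64(0.3860897602596083)) (array([ 0.5534, -0.1869, -0.322 ]), np.float64(0.32947388297350244)) (array([ 0.5554, -0.1929, -0.3238]), np.float64(1.531497407633367))
[[ 0.4947 -0.2294  0.03  ]
 [ 0.5118 -0.1782  0.03  ]
 [ 0.529  -0.127   0.03  ]
 [ 0.5819 -0.2587  0.03  ]
 [ 0.5991 -0.2075  0.03  ]
 [ 0.6162 -0.1563  0.03  ]]
```

jog_arm(rows=[[[0,6,33,0,0,0,85],[0,6,33,0,0,0,85],[0,6,33,0,0,0,85],[0,6,33,0,0,0,85],[0,6,33,0,0,0,85],[0,0,0,0,0,0,85]]])

```text
clock: 1.25
ee_pos: [0.5554, -0.1708, 0.2382]
tool_rot: [-0.073, 1.568, -1.65]
wrist_force: [0.7, 1.1, -1.5]
opening: 0.0849
```

jog_arm(rows=[[[0,0,0,-0.12,0,0,85],[0,0,0,-0.12,0,0,85],[0,0,0,-0.12,0,0,85],[0,0,0,-0.12,0,0,85],[0,0,0,-0.12,0,0,85],[0,0,0,-0.12,0,0,85],[0,0,0,-0.12,0,0,85],[0,0,0,-0.12,0,0,85],[0,0,0,-0.12,0,0,85],[0,0,0,-0.12,0,0,85]]])

```text
clock: 2.08
ee_pos: [0.555, -0.1646, 0.2393]
tool_rot: [2.329, 1.571, 1.965]
wrist_force: [0.0, 0.5, -0.6]
opening: 0.0849
```

Run:
```python
from h import *
np.set_printoptions(precision=4,suppress=True)
p,R,s=tcp(); print(p,s["joints"],"\n",R)
c=calibration("wrist");f=grab_frame("wrist"); cv2.imwrite("pics/w1.png",f[:,:,::-1])
f=grab_frame("scene"); cv2.imwrite("pics/sc1.png",f[:,:,::-1])
import pickle; pickle.dump(c,open("w1.pkl","wb"))
```

```text
[ 0.555  -0.1646  0.2393] [-0.4043  0.1908  0.2552  1.6353  0.0002 -0.0396] 
 [[-0.0001  0.3566  0.9342]
 [ 0.0002  0.9342 -0.3566]
 [-1.      0.0002 -0.0002]]
```

View pics/w1.png

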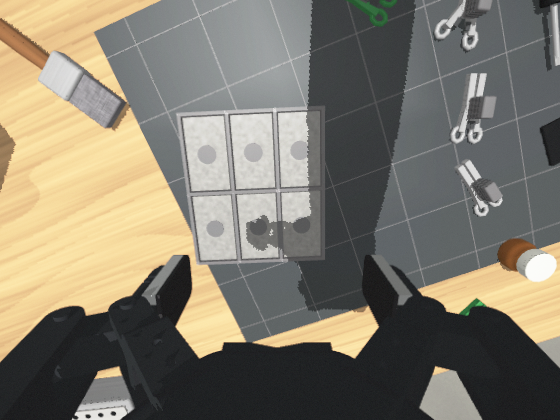

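Run:
```python
from h import *
import pickle
from scipy.optimize import least_squares
np.set_printoptions(precision=4,suppress=True)
W=pickle.load(open("w1.pkl","rb"))
cells=np.array([[-46,-54],[-46,0],[-46,54],[46,-54],[46,0],[46,54]])/1000
o=np.array([(207,154),(253,152),(299,150),(214,228),(258,227),(301,225)])
def X(p):
    c,sn=np.cos(p[2]),np.sin(p[2]); return np.c_[cells@np.array([[c,sn],[-sn,c]])+p[:2],np.full(6,.03)]
r=least_squares(lambda p:(proj(W,X(p))-o).ravel(),[.55,-.165,-.28]);p=r.x
print(p,r.fun); print(X(p))
i=cv2.imread("pics/w1.png")
def loop(hx,hy,z,col):
    q=np.array([[-hx,-hy],[hx,-hy],[hx,hy],[-hx,hy]]);c,sn=np.cos(p[2]),np.sin(p[2])
    q=q@np.array([[c,sn],[-sn,c]])+p[:2]; P=proj(W,np.c_[q,np.full(4,z)]); cv2.polylines(i,[np.round(P*8).astype(int)],True,col,1,16,3)
loop(.094,.083,.032,(0,0,255))
for a in proj(W,X(p)): cv2.circle(i,tuple(int(v) for v in a.round()),1,(0,0,255),-1)
cv2.imwrite("pics/w1f.png",cv2.resize(i[90:280,150:350],None,fx=3,fy=3))
```

```text
[ 0.5542 -0.1925 -0.3244] [-0.2481  0.0784 -0.0594  0.1243  0.3802  0.2224  0.5705  0.1247 -0.4289
 -0.4892 -0.2188 -0.13  ]
[[ 0.4933 -0.2291  0.03  ]
 [ 0.5106 -0.1779  0.03  ]
 [ 0.5278 -0.1267  0.03  ]
 [ 0.5805 -0.2584  0.03  ]
 [ 0.5978 -0.2072  0.03  ]
 [ 0.615  -0.156   0.03  ]]
```

View pics/w1f.png

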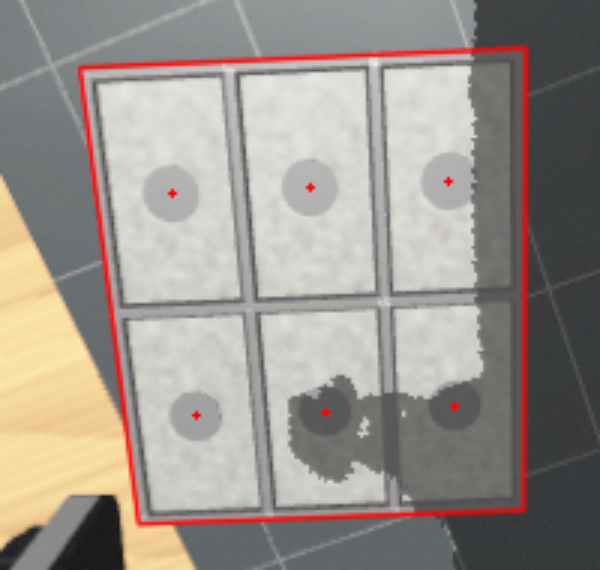

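jog_arm(rows=[[[0,0,0,-0.041,0,0,0],[30,5.4,11,0,0,0,0],[30,5.4,11,0,0,0,0],[30,5.4,11,0,0,0,0],[30,5.4,11,0,0,0,0],[30,5.4,10,0,0,0,0],[20,0,0,0,0,0,0],[10,0,0,0,0,0,0],[5,0,0,0,0,0,0],[0,0,0,0,0,0,0]]])

```text
clock: 3.02
ee_pos: [0.614, -0.1567, 0.0534]
tool_rot: [3.139, 1.569, 2.807]
wrist_force: [-0.4, -0.0, -0.2]
opening: 0.0003
```

jog_arm(rows=[[[8,0,0,0,0,0,0],[5,0,0,0,0,0,0],[2,0,0,0,0,0,0],[2,0,0,0,0,0,0],[1,0,0,0,0,0,0],[0,0,0,0,0,0,0]]])

```text
clock: 3.52
ee_pos: [0.6152, -0.1572, 0.0371]
tool_rot: [-0.138, 1.57, -0.468]
wrist_force: [-0.8, -0.4, 2.3]
opening: 0.0003
```

jog_arm(rows=[[[1,0,0,0,0,0,0],[1,0,0,0,0,0,0],[1,0,0,0,0,0,0],[0,0,0,0,0,0,0]]])

```text
clock: 3.85
ee_pos: [0.6152, -0.1572, 0.0361]
tool_rot: [-0.246, 1.569, -0.576]
wrist_force: [-3.7, 0.6, 9.8]
opening: 0.0002
```

jog_arm(rows=[[[-14,0,0,0,0,0,0],[0,-18,0,0,0,0,0],[0,-18,0,0,0,0,0],[0,-18,0,0,0,0,0],[5,0,0,0,0,0,0],[5,0,0,0,0,0,0],[3,0,0,0,0,0,0],[2,0,0,0,0,0,0],[2,0,0,0,0,0,0],[0,0,0,0,0,0,0]]])

```text
clock: 4.68
ee_pos: [0.5976, -0.2086, 0.036]
tool_rot: [-1.002, 1.567, -1.331]
wrist_force: [-9.6, 0.3, 21.6]
opening: 0.0001
```

jog_arm(rows=[[[-17,0,0,0,0,0,0],[0,-18,0,0,0,0,0],[0,-18,0,0,0,0,0],[0,-18,0,0,0,0,0],[5,0,0,0,0,0,0],[5,0,0,0,0,0,0],[3,0,0,0,0,0,0],[1,0,0,0,0,0,0],[1,0,0,0,0,0,0],[0,0,0,0,0,0,0]]])

```text
clock: 5.52
ee_pos: [0.5801, -0.2583, 0.0321]
tool_rot: [2.071, 1.57, 1.742]
wrist_force: [1.0, -0.6, 2.2]
opening: 0.0
```

jog_arm(rows=[[[2,0,0,0,0,0,0],[2,0,0,0,0,0,0],[2,0,0,0,0,0,0],[1,0,0,0,0,0,0],[1,0,0,0,0,0,0],[0,0,0,0,0,0,0]]])

```text
clock: 6.02
ee_pos: [0.5801, -0.2583, 0.026]
tool_rot: [1.301, 1.569, 0.971]
wrist_force: [-3.5, 2.2, 9.1]
opening: -0.0001
```

jog_arm(rows=[[[-26,0,0,0,0,0,0],[0,0,-31,0,0,0,0],[0,0,-31,0,0,0,0],[0,0,-30,0,0,0,0],[6,0,0,0,0,0,0],[5,0,0,0,0,0,0],[3,0,0,0,0,0,0],[1,0,0,0,0,0,0],[1,0,0,0,0,0,0],[0,0,0,0,0,0,0]]])

```text
clock: 6.85
ee_pos: [0.4928, -0.2291, 0.036]
tool_rot: [2.994, 1.569, 2.664]
wrist_force: [-6.4, 2.8, 11.3]
opening: -0.0
```

jog_arm(rows=[[[-16,0,0,0,0,0,0],[0,36,0,0,0,0,0],[0,36,0,0,0,0,0],[0,36,0,0,0,0,0],[6,0,0,0,0,0,0],[5,0,0,0,0,0,0],[3,0,0,0,0,0,0],[2,0,0,0,0,0,0],[2,0,0,0,0,0,0],[0,0,0,0,0,0,0]]])

```text
clock: 7.68
ee_pos: [0.5279, -0.1283, 0.0322]
tool_rot: [-0.612, 1.57, -0.944]
wrist_force: [0.7, -0.2, 0.4]
opening: -0.0001
```

jog_arm(rows=[[[1,0,0,0,0,0,0],[1,0,0,0,0,0,0],[0,0,0,0,0,0,0]]])

```text
clock: 7.93
ee_pos: [0.5278, -0.1283, 0.0305]
tool_rot: [-0.989, 1.569, -1.32]
wrist_force: [0.8, -1.4, 2.3]
opening: 0.0
```

jog_arm(rows=[[[2,0,0,0,0,0,0],[2,0,0,0,0,0,0],[1,0,0,0,0,0,0],[1,0,0,0,0,0,0],[0,0,0,0,0,0,0]]])

```text
clock: 8.35
ee_pos: [0.5279, -0.1281, 0.026]
tool_rot: [-1.075, 1.569, -1.405]
wrist_force: [-3.3, -1.8, 9.7]
opening: 0.0001
```

jog_arm(rows=[[[-40,0,0,0,0,0,0],[-40,0,0,0,0,0,85],[-25,32,-6,0,0,0,85],[-25,32,-6,0,0,0,85],[-25,32,-6,0,0,0,85],[-25,32,-6,0,0,0,85],[-25,32,-6,0,0,0,85],[0,30,-6,0,0,0,85],[0,0,0,0,0,0,85],[0,0,0,0,0,0,85]]])

```text
clock: 9.18
ee_pos: [0.5548, 0.066, 0.2285]
tool_rot: [-2.93, 1.569, 3.027]
wrist_force: [0.3, 0.2, -0.6]
opening: 0.0849
```

Run:
```python
from h import *
np.set_printoptions(precision=4,suppress=True)
p,R,s=tcp(); print(p,s["joints"],"\n",R)
c=calibration("wrist");f=grab_frame("wrist"); cv2.imwrite("pics/w2.png",f[:,:,::-1])
import pickle; pickle.dump(c,open("w2.pkl","wb"))
for d in nets.trace("wrist","clamp_a"): print(d["p"],d["box"])
f=grab_frame("scene"); cv2.imwrite("pics/sc2.png",cv2.resize(f[150:350,180:420],None,fx=3,fy=3,interpolation=2)[:,:,::-1])
```

```text
[0.5548 0.066  0.2285] [-0.0017  0.1359  0.1718  1.6084  0.0002  0.3246] 
 [[-0.0017  0.3205  0.9472]
 [ 0.0002  0.9472 -0.3205]
 [-1.     -0.0004 -0.0017]]
0.98 [309.8, 250.8, 53.9, 53.1]
0.89 [171.4, 72.6, 75.2, 52.2]
0.79 [292.1, 177.9, 31.9, 62.1]
0.75 [275.2, 85.7, 53.5, 77.0]
0.47 [441.7, 2.5, 20.8, 5.0]
```

View pics/w2.png

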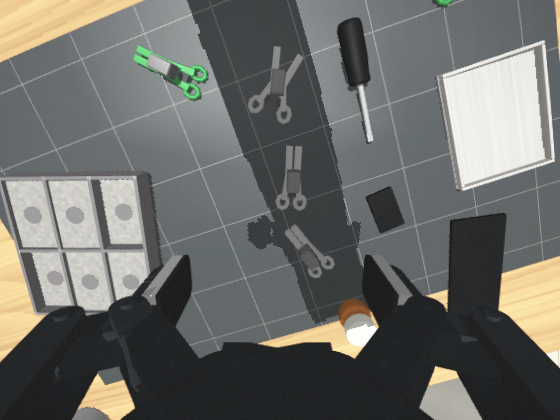

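View pics/sc2.png

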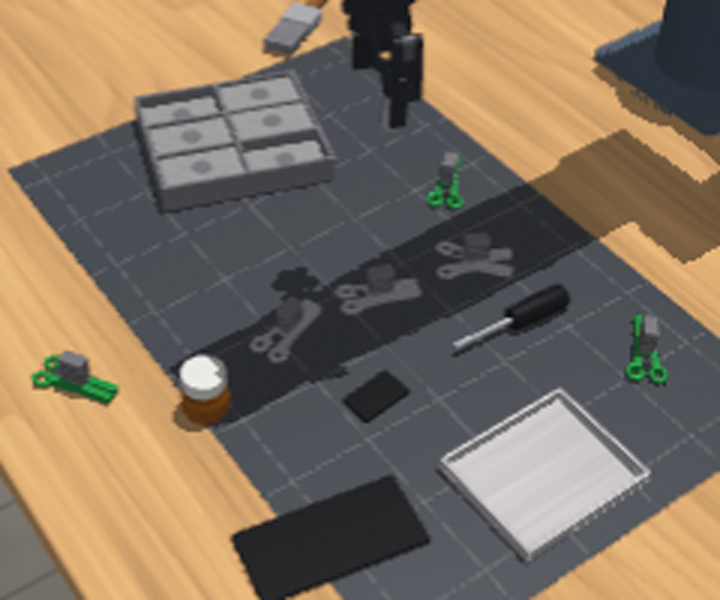

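```bash
python3 - <<'E'
import cv2
i=cv2.imread("pics/w2.png"); cv2.imwrite("pics/w2a.png",cv2.resize(i[130:290,240:360],None,fx=5,fy=5,interpolation=2)[:,:600])
E
python3 - <<'E'
import cv2,numpy as np
i=cv2.imread("pics/w2.png"); g=lambda a:np.clip((a/255.)**.6*255,0,255).astype('uint8')
a=cv2.resize(g(i[135:285,255:345]),None,fx=4,fy=4,interpolation=2); b=cv2.resize(g(i[35:135,235:315]),None,fx=4,fy=4,interpolation=2)
o=np.zeros((600,700,3),'uint8'); o[:600,:360]=a; o[:400,370:690]=b
cv2.imwrite("pics/w2b.png",o)
E
```

```text
(no output)
```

View pics/w2b.png

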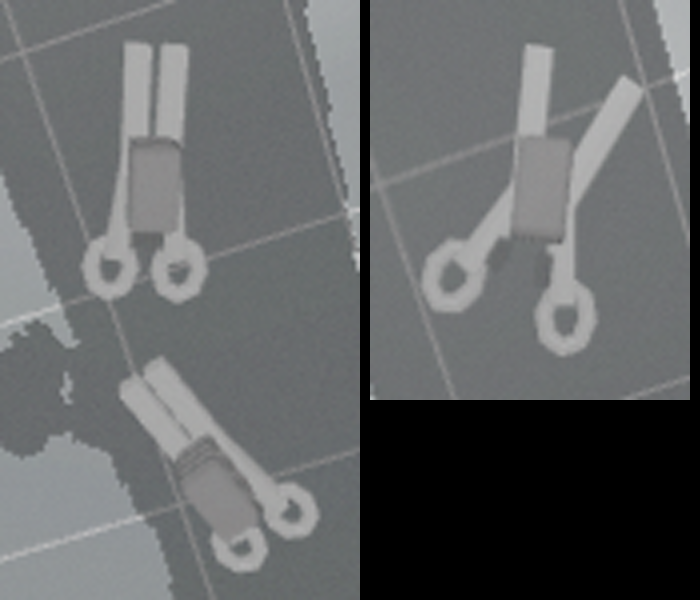

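Run:
```python
from h import *
import pickle
np.set_printoptions(precision=4,suppress=True)
W=pickle.load(open("w2.pkl","rb"))
def ln(name,off,tab,tabax,tips,loops):
    f=lambda q:np.array(off)+np.array(q)/4.
    t=unproj(W,f(tab)[None],.038)[0]; 
    a=unproj(W,f(tabax),.038); ang=lambda d:np.degrees(np.arctan2(d[1],d[0]))
    b=unproj(W,f([tips,loops]),.01); d=b[0]-b[1]
    print(name,"tab",t[:2],"tabang",ang(a[1]-a[0]),"arms ang",ang(d),"len",np.linalg.norm(d),"mid",b.mean(0)[:2])
ln("M",(255,135),(156,187),[(154,233),(160,141)],(156,44),(145,269))
ln("R",(255,135),(220,494),[(243,528),(195,462)],(143,371),(266,529))
ln("O",(235-92.5,35),(542,190),[(537,239),(548,139)],(583,65),(511,296))
tray=np.array([(440,75),(545,43),(553,155),(459,189)])
q=unproj(W,tray,.015); print(q,q.mean(0),np.linalg.norm(np.diff(q,axis=0),axis=1))
```

```text
M tab [0.5553 0.0858] tabang 158.56835215886846 arms ang 159.37681852789584 len 0.06928919525730537 mid [0.5525 0.0865]
R tab [0.6523 0.0752] tabang -163.95190005929646 arms ang -162.0025255508384 len 0.07021870935783155 mid [0.6504 0.0741]
O tab [0.4505 0.102 ] tabang 154.6562156978955 arms ang 142.94101001588817 len 0.06372062760462957 mid [0.446  0.1049]
[[0.4973 0.2757 0.015 ]
 [0.5008 0.3928 0.015 ]
 [0.6284 0.3913 0.015 ]
 [0.6335 0.275  0.015 ]] [0.565  0.3337 0.015 ] [0.1171 0.1276 0.1163]
```

jog_arm(rows=[[[20,19,-6,0.04,0,0,85],[35,0,0,0,0,0,85],[35,0,0,0,0,0,85],[35,0,0,0,0,0,85],[30,0,0,0,0,0,60],[20,0,0,0,0,0,50],[10,0,0,0,0,0,45],[0,0,0,0,0,0,45]]])

```text
clock: 10.0
ee_pos: [0.5523, 0.0828, 0.0402]
tool_rot: [-2.734, 1.563, -3.105]
wrist_force: [-0.6, -0.4, 0.0]
opening: 0.0452
```

Run:
```python
from h import *
np.set_printoptions(precision=4,suppress=True)
p,R,s=tcp(); print(p,np.arctan2(R[1,1],R[0,1]))
f=grab_frame("wrist"); cv2.imwrite("pics/w3.png",f[:,:,::-1])
```

```text
[0.5523 0.0828 0.0402] 1.1989728178812424
```

View pics/w3.png

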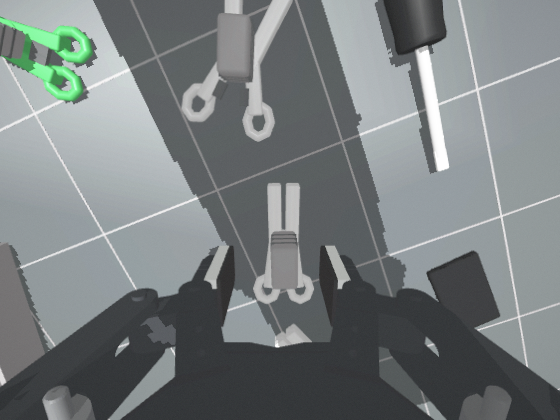

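jog_arm(newtons=40, rows=[[[8,4,2,0,0,0,45],[7,0,0,0,0,0,45],[1,0,0,0,0,0,30],[0,0,0,0,0,0,8],[0,0,0,0,0,0,8],[0,0,0,0,0,0,8],[0,0,0,0,0,0,8]]])

```text
clock: 10.63
ee_pos: [0.5594, 0.0873, 0.0288]
tool_rot: [0.431, 1.57, 0.062]
wrist_force: [-0.0, -0.4, -0.5]
opening: 0.0126
```

Run:
```python
from h import *
np.set_printoptions(precision=4,suppress=True)
p,R,s=tcp(); print(p,np.arctan2(R[1,1],R[0,1]),s["opening"])
f=grab_frame("wrist"); cv2.imwrite("pics/w4.png",cv2.resize(f[150:350,160:400],None,fx=3,fy=3)[:,:,::-1])
p,R,s=tcp(); print(p,np.arctan2(R[1,1],R[0,1]),s["opening"])
```

```text
[0.5594 0.0873 0.0288] 1.201063571285368 0.012613133214744315
[0.5594 0.0873 0.0288] 1.2011142380157365 0.01294771267671995
```

View pics/w4.png

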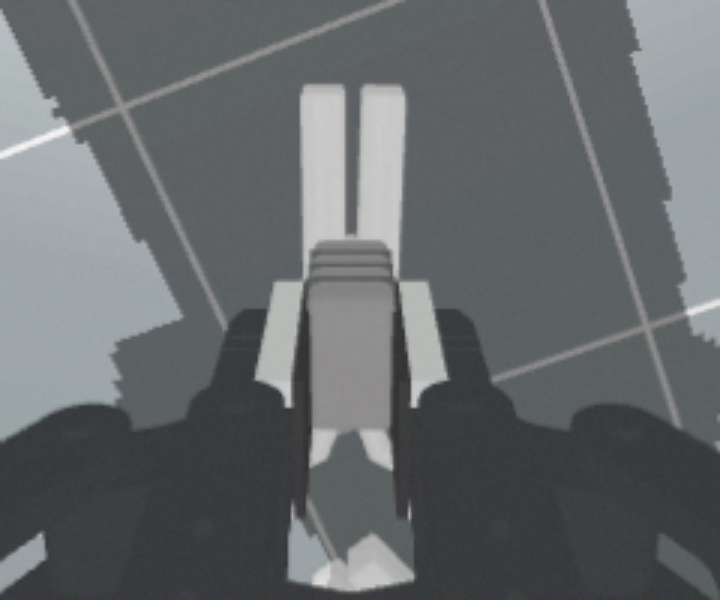

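Run:
```python
from h import *
np.set_printoptions(precision=4,suppress=True)
p,R,s=tcp(); c=calibration("wrist")
q=unproj(c,[(276.7,245),(276.7,293.3)],.038); print(q,np.linalg.norm(q[0]-q[1])); print((q-p)@R, ((q.mean(0)-p)@R))
q=unproj(c,[(267.5,179),(287.5,179)],.010); print((q-p)@R)
print(proj(c,p))
```

```text
[[0.5443 0.0926 0.038 ]
 [0.5683 0.0833 0.038 ]] 0.025733265839004826
[[-0.0092 -0.0005 -0.016 ]
 [-0.0092 -0.0005  0.0098]] [-0.0092 -0.0005 -0.0031]
[[ 0.0188 -0.0054 -0.0417]
 [ 0.0188  0.0052 -0.0417]]
[[277.7448 266.4659]]
```

jog_arm(rows=[[[-20,0,0,0,0,0,8],[-35,0,0,-0.046,0,0,8],[-25,0,0,0,0,0,8],[0,0,0,0,0,0,8]]])

```text
clock: 11.02
ee_pos: [0.5633, 0.0874, 0.1155]
tool_rot: [0.361, 1.559, 0.037]
wrist_force: [1.2, -0.7, 1.0]
opening: 0.0133
```

jog_arm(rows=[[[0,-32,13.2,0,0,0,8],[0,-32,13.2,0,0,0,8],[0,-32,13.2,0,0,0,8],[0,-32,13.2,0,0,0,8],[0,-32,13.2,0,0,0,8],[0,-32,13.2,0,0,0,8],[0,-32,13.2,0,0,0,8],[0,-32,13.2,0,0,0,8],[0,-32,13.2,0,0,0,8],[0,-32,13.2,0,0,0,8]]])

```text
clock: 11.85
ee_pos: [0.582, -0.2597, 0.1077]
tool_rot: [2.785, 1.57, 2.461]
wrist_force: [0.3, 0.3, 0.1]
opening: 0.013
```

jog_arm(rows=[[[0,0,0,0,0,0,8],[0,0,0,0,0,0,8],[0,0,0,0,0,0,8]]])

```text
clock: 12.1
ee_pos: [0.5819, -0.2579, 0.1075]
tool_rot: [2.603, 1.569, 2.278]
wrist_force: [0.2, 0.8, -0.9]
opening: 0.013
```

```bash
cat >> h.py <<'E'
def go(x,y,z,yaw):
    """delta in tool axes: turn first (ax), then dy,dz,dx mm in the turned frame"""
    p,R,s=tcp(); a=np.arctan2(R[1,1],R[0,1]); d=np.array([x,y])-p[:2]
    ey=np.array([np.cos(yaw),np.sin(yaw)]); ez=np.array([ey[1],-ey[0]])
    print("tcp",p.round(4),"yaw",round(a,4),"ax",round(-(yaw-a),4),"dx",round((p[2]-z)*1e3,1),"dy",round(d@ey*1e3,1),"dz",round(d@ez*1e3,1),"open",round(s["opening"],4),"F",s["wrist_force"].round(1),"axis",R[:,0].round(3))
E
python3 - <<'E'
from h import *
go(.5824,-.2590,.049,1.2468)
f=grab_frame("wrist"); cv2.imwrite("pics/w5.png",f[:,:,::-1])
E
```

```text
tcp [ 0.5819 -0.2579  0.1075] yaw 1.2464 ax -0.0004 dx 58.5 dy -0.9 dz 0.8 open 0.013 F [ 0.2  0.8 -0.9] axis [-0.001  0.001 -1.   ]
```

View pics/w5.png

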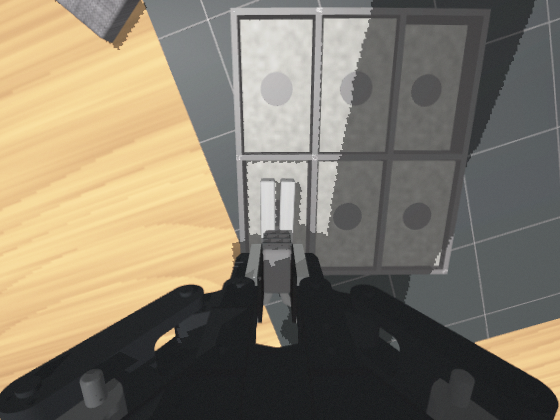

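jog_arm(rows=[[[20,-1,1,0,0,0,8],[20,0,0,0,0,0,8],[10,0,0,0,0,0,8],[6,0,0,0,0,0,8],[3,0,0,0,0,0,8],[0,0,0,0,0,0,8],[0,0,0,0,0,0,8]]])

```text
clock: 12.73
ee_pos: [0.5836, -0.2594, 0.0502]
tool_rot: [-0.189, 1.569, -0.512]
wrist_force: [0.8, -0.7, -0.2]
opening: 0.0128
```

Run:
```python
from h import *
go(.5824,-.2590,.047,1.2468)
f=grab_frame("wrist"); cv2.imwrite("pics/w6.png",cv2.resize(f[130:330,160:400],None,fx=3,fy=3)[:,:,::-1])
```

```text
tcp [ 0.5836 -0.2594  0.0502] yaw 1.2475 ax 0.0007 dx 3.2 dy -0.0 dz -1.2 open 0.0128 F [ 0.8 -0.7 -0.2] axis [ 0.001 -0.001 -1.   ]
```

View pics/w6.png

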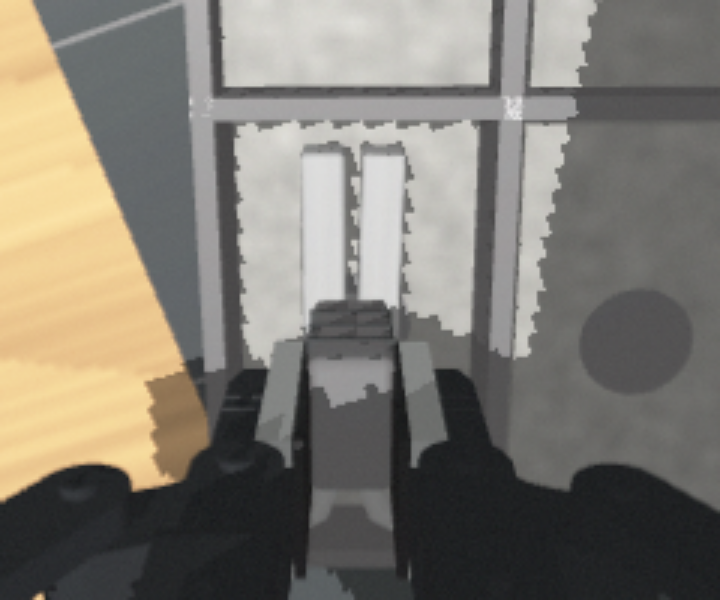

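jog_arm(rows=[[[2,0,-0.5,0,0,0,8],[1,0,0,0,0,0,8],[1,0,0,0,0,0,8],[0,0,0,0,0,0,8],[0,0,0,0,0,0,8]]])

```text
clock: 13.2
ee_pos: [0.583, -0.2597, 0.0468]
tool_rot: [-0.217, 1.569, -0.541]
wrist_force: [-1.9, 1.2, 5.2]
opening: 0.0128
```

Contact with the floor; release, opening gently to stay within the cell's surroundings, and lift.

jog_arm(rows=[[[0,0,0,0,0,0,30],[0,0,0,0,0,0,40],[-5,0,0,0,0,0,40],[-30,0,0,0,0,0,40],[-40,0,0,0,0,0,40],[-40,0,0,0,0,0,85],[0,0,0,0,0,0,85],[0,0,0,0,0,0,85]]])

```text
clock: 13.87
ee_pos: [0.5849, -0.2606, 0.1651]
tool_rot: [-0.2, 1.562, -0.524]
wrist_force: [-0.8, 0.7, -0.1]
opening: 0.0745
```

Run:
```python
from h import *
f=grab_frame("wrist"); cv2.imwrite("pics/w7.png",f[:,:,::-1])
go(.6523,.0752,.13,1.867)
```

```text
tcp [ 0.5835 -0.2598  0.1621] yaw 1.247 ax -0.62 dx 32.1 dy 300.4 dz 163.6 open 0.081 F [ 0.1 -0.2 -0.6] axis [ 0.003 -0.002 -1.   ]
```

View pics/w7.png

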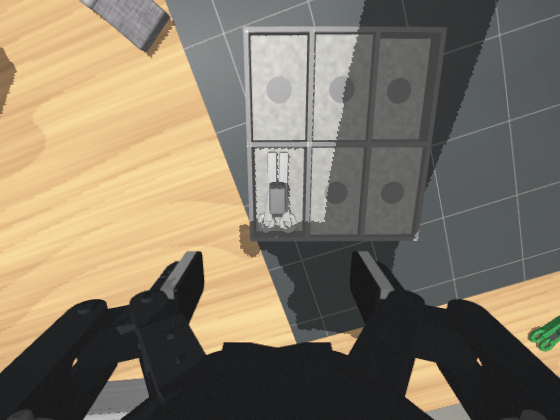

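jog_arm(rows=[[[0,0,0,-0.124,0,0,85],[0,0,0,-0.124,0,0,85],[0,0,0,-0.124,0,0,85],[0,0,0,-0.124,0,0,85],[0,0,0,-0.124,0,0,85],[0,0,0,0,0,0,60]]])

```text
clock: 14.42
ee_pos: [0.5813, -0.2586, 0.1575]
tool_rot: [2.319, 1.566, 2.618]
wrist_force: [-0.5, -0.4, -0.8]
opening: 0.0752
```

jog_arm(rows=[[[0,30,16.4,0,0,0,60],[0,30,16.4,0,0,0,60],[0,30,16.4,0,0,0,60],[0,30,16.4,0,0,0,60],[0,30,16.4,0,0,0,60],[0,30,16.4,0,0,0,60],[0,30,16.4,0,0,0,60],[0,30,16.4,0,0,0,60],[0,30,16.4,0,0,0,60],[0,30,16.4,0,0,0,60]]])

```text
clock: 15.25
ee_pos: [0.6509, 0.0772, 0.1584]
tool_rot: [2.885, 1.568, -3.105]
wrist_force: [1.2, -0.1, 0.0]
opening: 0.0601
```

jog_arm(rows=[[[30,0,0,0,0,0,60],[30,0,0,0,0,0,60],[30,0,0,0,0,0,60],[0,0,0,0,0,0,50],[0,0,0,0,0,0,45]]])

```text
clock: 15.67
ee_pos: [0.6484, 0.0756, 0.0661]
tool_rot: [2.861, 1.562, -3.128]
wrist_force: [0.3, -0.0, 0.6]
opening: 0.0449
```

Run:
```python
from h import *
f=grab_frame("wrist"); cv2.imwrite("pics/w8.png",f[:,:,::-1])
go(.6523,.0752,.025,1.867)
```

```text
tcp [0.6507 0.0754 0.0693] yaw 1.8653 ax -0.0017 dx 44.3 dy -0.7 dz 1.4 open 0.0454 F [0.7 0.3 1.3] axis [-0.003 -0.    -1.   ]
```

View pics/w8.png

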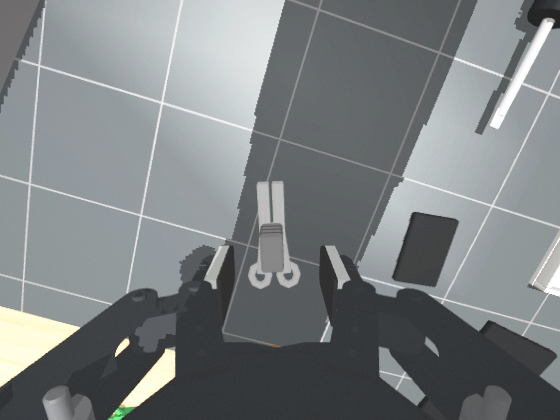

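```bash
python3 - <<'E'
from h import *
p,R,s=tcp();c=calibration("wrist")
for px,z in (((272,252),.038),((270,182),.01),((274,275),.01)):
    q=unproj(c,[px],z)[0]; print(px,q.round(4),((q-p)@R).round(4))
E
python3 -c "
import cv2
i=cv2.imread('pics/w8.png');cv2.imwrite('pics/w8a.png',cv2.resize(i[170:300,210:340],None,fx=4,fy=4))"
```

```text
(272, 252) [0.6576 0.0742 0.038 ] [ 0.0313 -0.0032  0.0062]
(270, 182) [0.6212 0.0615 0.01  ] [ 0.0594 -0.0048 -0.0322]
(274, 275) [0.6876 0.0842 0.01  ] [ 0.0592 -0.0023  0.038 ]
```

View pics/w8a.png

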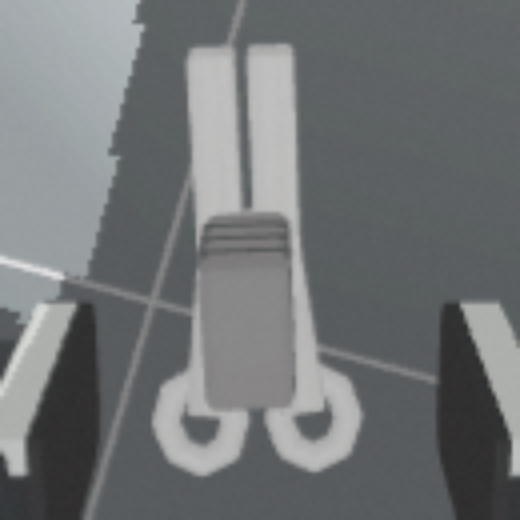

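jog_arm(rows=[[[10,-3,6,-0.035,0,0,45],[15,0,0,0,0,0,45],[10,0,0,0,0,0,45],[6,0,0,0,0,0,45],[3,0,0,0,0,0,45],[0,0,0,0,0,0,45],[0,0,0,0,0,0,8],[0,0,0,0,0,0,8],[0,0,0,0,0,0,8],[0,0,0,0,0,0,8]]])

```text
clock: 16.55
ee_pos: [0.6591, 0.0745, 0.0274]
tool_rot: [-0.283, 1.569, 0.048]
wrist_force: [0.0, -0.2, 1.5]
opening: 0.0128
```

Run:
```python
from h import *
f=grab_frame("wrist"); cv2.imwrite("pics/w9.png",cv2.resize(f[150:350,160:400],None,fx=3,fy=3)[:,:,::-1])
go(.6576,.0742,.025,1.901)
```

```text
tcp [0.6591 0.0745 0.0274] yaw 1.902 ax 0.001 dx 2.4 dy 0.2 dz -1.5 open 0.0131 F [-0.   0.1  2.2] axis [ 0.002  0.    -1.   ]
```

View pics/w9.png

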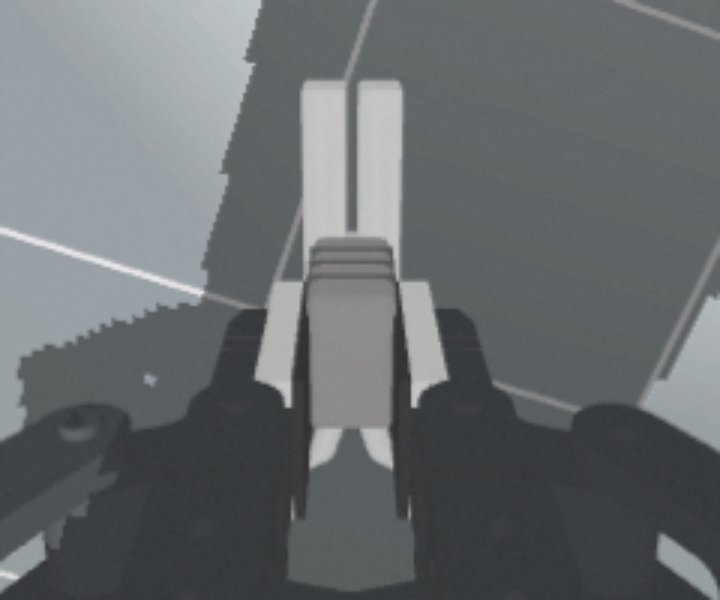

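jog_arm(rows=[[[-20,0,0,0,0,0,8],[-35,0,0,0,0,0,8],[-25,0,0,0.109,0,0,8],[0,0,0,0.109,0,0,8],[0,0,0,0.109,0,0,8],[0,0,0,0.109,0,0,8],[0,0,0,0.109,0,0,8],[0,0,0,0.109,0,0,8],[0,0,0,0,0,0,8],[0,0,0,0,0,0,8]]])

```text
clock: 17.43
ee_pos: [0.6582, 0.0744, 0.106]
tool_rot: [-2.789, 1.57, -3.109]
wrist_force: [0.6, -0.2, -0.8]
opening: 0.013
```

Run:
```python
from h import *
go(.5297,-.1273,.048,1.2468)
```

```text
tcp [0.6582 0.0744 0.106 ] yaw 1.2508 ax 0.004 dx 58.0 dy -232.1 dz -57.6 open 0.013 F [ 0.6 -0.2 -0.8] axis [-0.001 -0.    -1.   ]
```

jog_arm(rows=[[[0,-29,-7.2,0.004,0,0,8],[0,-29,-7.2,0,0,0,8],[0,-29,-7.2,0,0,0,8],[0,-29,-7.2,0,0,0,8],[0,-29,-7.2,0,0,0,8],[0,-29,-7.2,0,0,0,8],[0,-29,-7.2,0,0,0,8],[0,-29,-7.2,0,0,0,8],[0,0,0,0,0,0,8],[0,0,0,0,0,0,8]]])

```text
clock: 18.27
ee_pos: [0.5289, -0.128, 0.1064]
tool_rot: [1.199, 1.57, 0.871]
wrist_force: [0.9, 0.2, -1.5]
opening: 0.0138
```

Run:
```python
from h import *
go(.5297,-.1273,.049,1.2468)
```

```text
tcp [ 0.5289 -0.128   0.1064] yaw 1.2429 ax -0.0039 dx 57.4 dy 0.9 dz 0.5 open 0.0138 F [ 0.9  0.2 -1.5] axis [ 0.  0. -1.]
```

jog_arm(rows=[[[20,1,0.5,-0.004,0,0,8],[20,0,0,0,0,0,8],[10,0,0,0,0,0,8],[5,0,0,0,0,0,8],[2,0,0,0,0,0,8],[0,0,0,0,0,0,8],[0,0,0,0,0,0,8]]])

```text
clock: 18.85
ee_pos: [0.5311, -0.1261, 0.0503]
tool_rot: [0.01, 1.569, -0.312]
wrist_force: [-0.5, 0.2, -0.4]
opening: 0.013
```

Run:
```python
from h import *
go(.5297,-.1273,.0455,1.2468)
f=grab_frame("wrist"); cv2.imwrite("pics/w10.png",cv2.resize(f[130:330,160:400],None,fx=3,fy=3)[:,:,::-1])
```

```text
tcp [ 0.5311 -0.1261  0.0503] yaw 1.2488 ax 0.002 dx 4.8 dy -1.6 dz -1.0 open 0.013 F [-0.5  0.2 -0.4] axis [ 0.001 -0.    -1.   ]
```

View pics/w10.png

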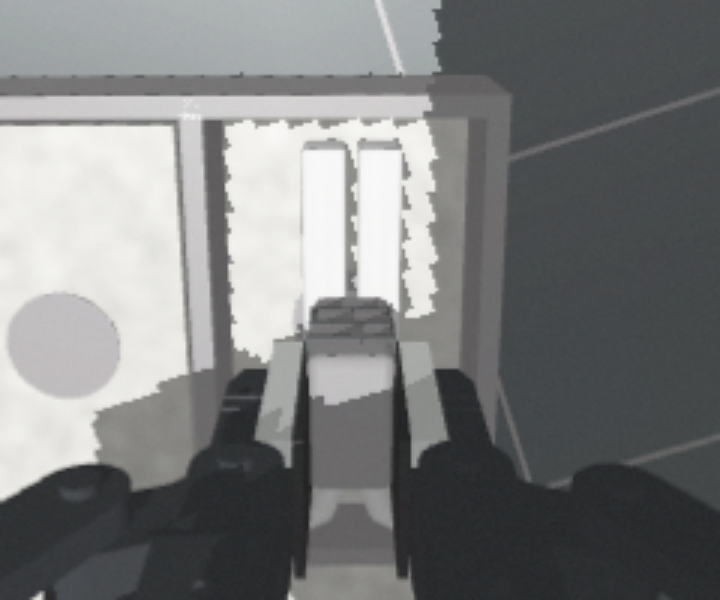

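Centred in cell 2; lower the rest.

jog_arm(rows=[[[2,-1,-0.3,0,0,0,8],[1,0,0,0,0,0,8],[1,0,0,0,0,0,8],[1,0,0,0,0,0,8],[0,0,0,0,0,0,8],[0,0,0,0,0,0,8]]])

```text
clock: 19.4
ee_pos: [0.53, -0.1272, 0.0453]
tool_rot: [-0.136, 1.57, -0.459]
wrist_force: [-2.0, 0.7, 4.8]
opening: 0.0129
```

jog_arm(rows=[[[0,0,0,0,0,0,30],[0,0,0,0,0,0,40],[-5,0,0,0,0,0,40],[-30,0,0,0,0,0,40],[-40,0,0,0,0,0,40],[-40,0,0,0,0,0,60],[0,0,0,0,0,0,60],[0,0,0,0,0,0,60]]])

```text
clock: 20.07
ee_pos: [0.5322, -0.1279, 0.1635]
tool_rot: [-0.034, 1.563, -0.357]
wrist_force: [0.6, -0.4, -1.2]
opening: 0.06
```

Run:
```python
from h import *
f=grab_frame("wrist"); cv2.imwrite("pics/w11.png",f[:,:,::-1])
go(.4505,.102,.066,1.129)
```

```text
tcp [ 0.5307 -0.1273  0.1608] yaw 1.248 ax 0.119 dx 94.8 dy 173.0 dz -170.5 open 0.06 F [-0.   0.1 -1. ] axis [ 0.003 -0.001 -1.   ]
```

View pics/w11.png

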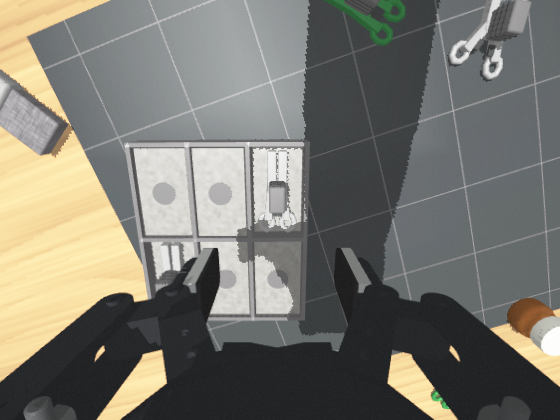

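jog_arm(rows=[[[0,0,0,0.119,0,0,60],[0,21.6,-21.3,0,0,0,60],[0,21.6,-21.3,0,0,0,60],[0,21.6,-21.3,0,0,0,60],[0,21.6,-21.3,0,0,0,60],[0,21.6,-21.3,0,0,0,60],[0,21.6,-21.3,0,0,0,60],[0,21.6,-21.3,0,0,0,60],[0,21.6,-21.3,0,0,0,60],[0,0,0,0,0,0,45]]])

```text
clock: 20.95
ee_pos: [0.4461, 0.1061, 0.1569]
tool_rot: [-3.089, 1.565, 2.758]
wrist_force: [-0.7, 0.1, 0.2]
opening: 0.049
```

jog_arm(rows=[[[30,0,0,0,0,0,45],[30,0,0,0,0,0,45],[30,0,0,0,0,0,45],[0,0,0,0,0,0,45],[0,0,0,0,0,0,45],[0,0,0,0,0,0,45]]])

```text
clock: 21.45
ee_pos: [0.4497, 0.1018, 0.0697]
tool_rot: [-2.333, 1.57, -2.775]
wrist_force: [0.4, -0.0, 0.9]
opening: 0.0451
```

Run:
```python
from h import *
f=grab_frame("wrist"); cv2.imwrite("pics/w12.png",f[:,:,::-1])
go(.4505,.102,.025,1.129)
```

```text
tcp [0.4508 0.1019 0.0709] yaw 1.1285 ax -0.0005 dx 45.9 dy -0.0 dz -0.3 open 0.0449 F [ 0.9 -0.7 -0.3] axis [ 0.002  0.    -1.   ]
```

View pics/w12.png

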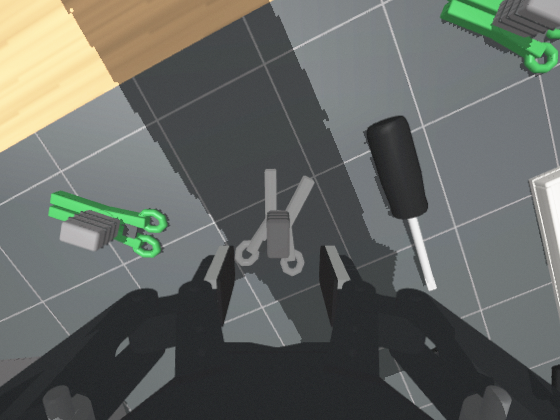

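Run:
```python
from h import *
p,R,s=tcp();c=calibration("wrist")
i=cv2.imread("pics/w12.png"); cv2.imwrite("pics/w12a.png",cv2.resize(np.clip((i[160:280,220:340]/255.)**.6*255,0,255).astype('uint8'),None,fx=4,fy=4))
for px,z in (((279,238),.038),): 
    q=unproj(c,[px],z)[0]; print(px,q.round(4),((q-p)@R).round(4))
```

```text
(279, 238) [0.4493 0.1036 0.038 ] [ 0.0328  0.0009 -0.0021]
```

View pics/w12a.png

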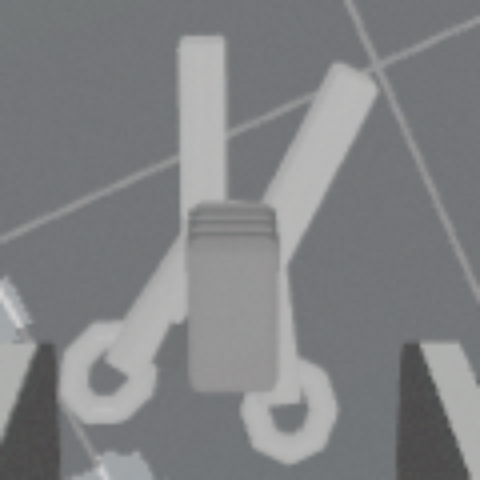

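jog_arm(rows=[[[10,1,-2,0,0,0,45],[15,0,0,0,0,0,45],[10,0,0,0,0,0,45],[6,0,0,0,0,0,45],[4,0,0,0,0,0,45],[0,0,0,0,0,0,45],[0,0,0,0,0,0,8],[0,0,0,0,0,0,8],[0,0,0,0,0,0,8],[0,0,0,0,0,0,8]]])

```text
clock: 22.33
ee_pos: [0.449, 0.1039, 0.0252]
tool_rot: [0.559, 1.569, 0.118]
wrist_force: [0.0, -0.0, 2.0]
opening: 0.0131
```

jog_arm(rows=[[[-20,0,0,0,0,0,8],[-35,0,0,0,0,0,8],[-35,0,0,0,0,0,8],[0,0,0,0,0,0,8],[0,0,0,0,0,0,8]]])

```text
clock: 22.75
ee_pos: [0.4507, 0.1041, 0.1175]
tool_rot: [0.525, 1.564, 0.083]
wrist_force: [-0.5, 0.2, -1.5]
opening: 0.0133
```

Run:
```python
from h import *
f=grab_frame("wrist"); cv2.imwrite("pics/w13.png",f[:,:,::-1])
go(.565,.334,.032,1.129)
go(.565,.334,.032,1.4)
```

```text
tcp [0.449  0.1039 0.1153] yaw 1.1289 ax -0.0001 dx 83.3 dy 257.6 dz 6.5 open 0.0134 F [-0.2 -0.9 -1.3] axis [ 0.002  0.    -1.   ]
tcp [0.449  0.1039 0.1153] yaw 1.1289 ax -0.2711 dx 83.3 dy 246.4 dz 75.2 open 0.0134 F [-0.2 -0.9 -1.3] axis [ 0.002  0.    -1.   ]
```

View pics/w13.png

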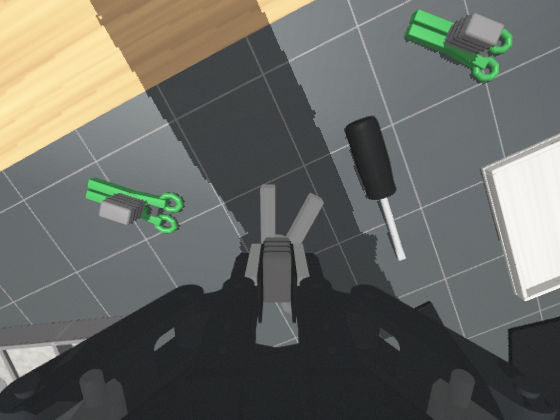

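jog_arm(rows=[[[0,0,0,-0.124,0,0,8],[0,0,0,-0.147,0,0,8]]])

```text
out of range
```

jog_arm(rows=[[[0,0,0,-0.09,0,0,8],[0,0,0,-0.09,0,0,8],[0,0,0,-0.09,0,0,8],[0,30.8,9.4,0,0,0,8],[0,30.8,9.4,0,0,0,8],[0,30.8,9.4,0,0,0,8],[0,30.8,9.4,0,0,0,8],[0,30.8,9.4,0,0,0,8],[0,30.8,9.4,0,0,0,8],[0,30.8,9.4,0,0,0,8]]])

```text
clock: 23.63
ee_pos: [0.5488, 0.3059, 0.1114]
tool_rot: [-2.546, 1.566, -2.717]
wrist_force: [0.3, -0.5, 0.1]
opening: 0.013
```

jog_arm(rows=[[[0,30.8,9.4,0,0,0,8],[0,0,0,0,0,0,8],[0,0,0,0,0,0,8]]])

```text
clock: 23.88
ee_pos: [0.563, 0.3344, 0.1102]
tool_rot: [-2.508, 1.565, -2.678]
wrist_force: [-0.5, -0.2, -1.0]
opening: 0.0134
```

Run:
```python
from h import *
f=grab_frame("wrist"); cv2.imwrite("pics/w14.png",f[:,:,::-1])
go(.565,.334,.030,1.4)
```

```text
tcp [0.5629 0.3334 0.1112] yaw 1.3999 ax -0.0001 dx 81.2 dy 0.9 dz 2.0 open 0.0136 F [-0.4 -0.2 -1.4] axis [-0.005 -0.003 -1.   ]
```

View pics/w14.png

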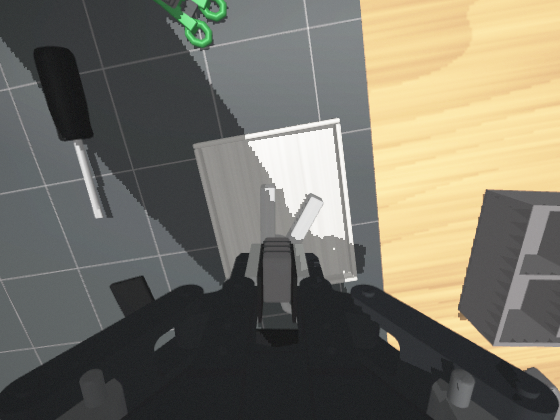

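Run:
```python
from h import *
c=calibration("wrist"); print(unproj(c,[(194,147),(339,120),(355,281)],.015).round(4))
```

```text
[[0.4999 0.278  0.015 ]
 [0.499  0.3916 0.015 ]
 [0.6381 0.3902 0.015 ]]
```

jog_arm(rows=[[[25,1,2,0,0,0,8],[25,0,0,0,0,0,8],[15,0,0,0,0,0,8],[8,0,0,0,0,0,8],[3,0,0,0,0,0,8],[0,0,0,0,0,0,8],[0,0,0,0,0,0,8]]])

```text
clock: 24.52
ee_pos: [0.5671, 0.3342, 0.0397]
tool_rot: [0.58, 1.569, 0.407]
wrist_force: [-0.3, -0.1, -1.4]
opening: 0.013
```

Tray centre about (0.569, 0.334): right under the tool. Still 10 mm to go.

jog_arm(rows=[[[5,0,0,0,0,0,8],[3,0,0,0,0,0,8],[2,0,0,0,0,0,8],[1,0,0,0,0,0,8],[0,0,0,0,0,0,8],[0,0,0,0,0,0,8]]])

```text
clock: 25.02
ee_pos: [0.5672, 0.3348, 0.0293]
tool_rot: [0.51, 1.569, 0.339]
wrist_force: [-2.0, -0.8, 5.3]
opening: 0.0132
```

jog_arm(rows=[[[0,0,0,0,0,0,30],[0,0,0,0,0,0,40],[-5,0,0,0,0,0,40],[-30,0,0,0,0,0,40],[-40,0,0,0,0,0,40],[-40,0,0,0,0,0,60],[-40,0,0,0,0,0,60],[0,-30,-20,0,0,0,85],[0,-30,-20,0,0,0,85],[0,0,0,0,0,0,85]]])

```text
clock: 25.85
ee_pos: [0.5109, 0.2781, 0.1805]
tool_rot: [-2.452, 1.561, -2.625]
wrist_force: [-0.7, 0.7, -2.3]
opening: 0.085
```

Run:
```python
from h import *
f=grab_frame("wrist"); cv2.imwrite("pics/w15.png",f[:,:,::-1])
f=grab_frame("scene"); cv2.imwrite("pics/sc3.png",cv2.resize(f[150:350,180:420],None,fx=3,fy=3,interpolation=2)[:,:,::-1])
f=grab_frame("side"); cv2.imwrite("pics/sd3.png",cv2.resize(f[130:370,120:400],None,fx=2.5,fy=2.5,interpolation=2)[:,:,::-1])
```

```text
(no output)
```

View pics/w15.png

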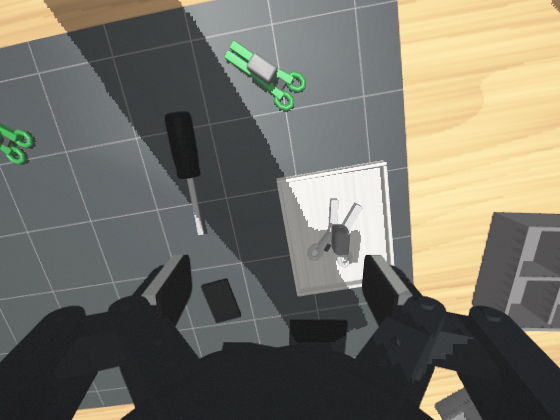

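View pics/sc3.png

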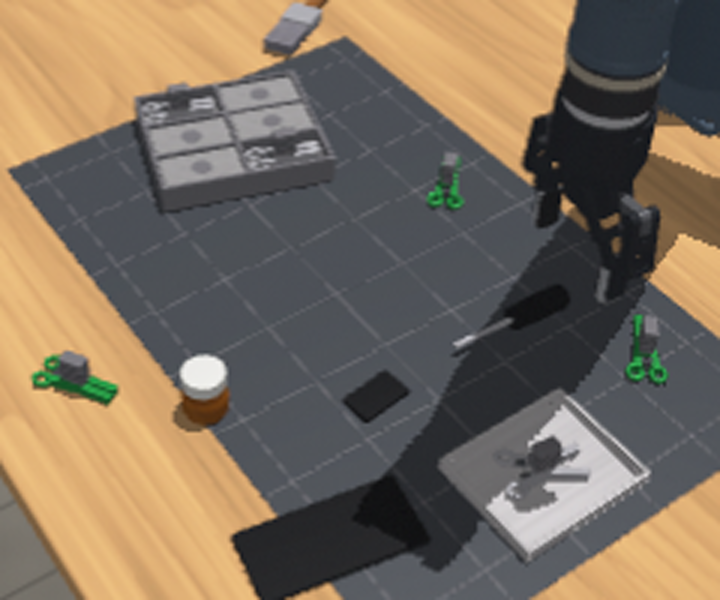

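View pics/sd3.png

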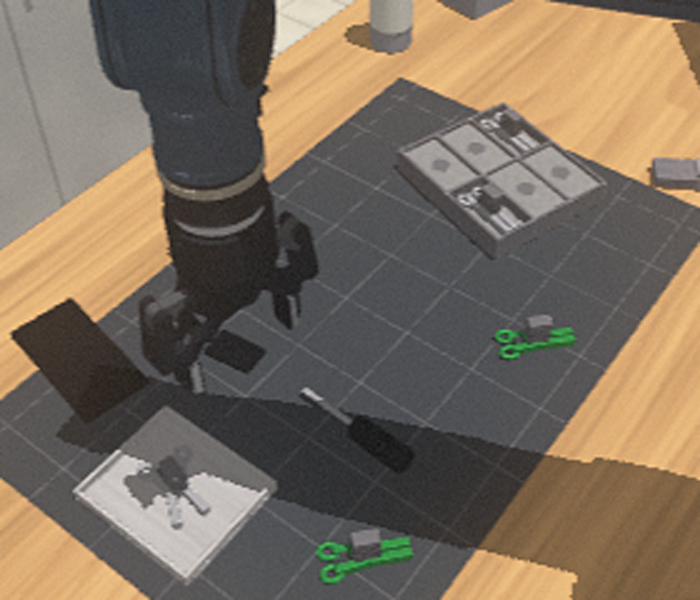

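Run:
```python
from rig import workorder
print(workorder.job_done())
```

```text
the job is handed in; nothing more can be done
None
```

I pressed the covers first and handed the job in at about 26 s of the 72 s allowed, with all three clamps placed.

- **Covers:** Cells 5, 4 and 0 stopped after about 2 mm, so I took them as stocked. Cells 3 and 2 sank the full 12 mm. I did not press cell 1. One press, on cell 4, reached about 22 N at the fingertips, above the advised 5 to 10 N.
- **Shut clamps:** One lies in cell 3 and one in cell 2. Both reached the nest floor with about 5 N of contact before I let go. By my measurements the clamp origins were within about 3 mm of the cell centres.
- **Open clamp:** It lies on the tray floor, within a few mm of the tray's centre.

The last wrist, scene and side pictures show all three clamps flat in their places. The green look-alikes and the bystanders look unmoved, and the gripper is clear of everything. I judged the clamps' final flatness and centring by eye and from the release poses; I did not measure them again afterwards.

Two things disagreed or went wrong. The side camera put things 6 to 7 mm off in y from the wrist and scene cameras, so I relied on the wrist pictures. One move call was refused because a turn value was too large; nothing moved, and the next call covered it.

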